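# Set the stirrer to speed six and start it

## Robot

A 6-joint arm with a two-finger parallel gripper is mounted at the origin on a cart in front of the work surface, level with it; the furniture and walls round the work are solid. World frame = base frame: x ahead of the robot, y to its left, z up, the work surface at z = 0. Lengths are in mm, angles in rad, forces in N, time in s.
With the tool pointing down it reaches from about 275 to 1000 mm from the base axis. Payload 8.4 kg.
Tool frame: the origin (TCP) lies at the very end of the fingers, on their centre line; the grasp point (between the pads) lies 19 mm behind it (r.tcp_to_grasp is the distance from the TCP to the grasp point, in mm); z points along the fingers, y is the line along which they close (so a half turn about z gives the same grasp; the last joint's range is limited). The gripper opens to 85 mm and grips with 20 to 120 N. Pads are 22 mm wide; open, the fingers measure 114 mm over their backs; the gripper's body (76 mm by 85 mm) begins 54 mm behind the grasp point. The pads swing forward as they close: fully open they stand 13 mm farther back than shut.
Start: joints at [1.236, 0.353, 1.633, -0, 1.155, -0.002], TCP at [204.18, 590.71, 231.281] pointing down, gripper open.
Joint ranges: [-2.63, 2.63], [-0.92, 2.1], [0.06, 2.66], [-1.3, 4.44], [0, 2.69], [-3.02, 3.02]. Speed limits (rad/s): [2.22, 2.22, 2.79, 3.14, 3.14, 3.14].

## Interface

Orientations are given as [roll, pitch, yaw] about the fixed x, y, z axes, in that order (R = Rz(yaw) Ry(pitch) Rx(roll)).
In Python, from rig import r gives the robot as it stands. The module is installed in compiled form; this text tells all that it offers.
- The arm moves only by the tool play_rows, never from a script. Its argument "rows" is a list of rows, each an object with "dp": the shift along the tool's x, y, z in units of 40 mm (1.0 is 40 mm), a list of three; "turn": the turn, a rotation vector about the tool's x, y, z in units of 6 degrees (1.0 is 6 degrees), a list of three; "fingers": the closure, from 0 (fully open) to 1 (shut). In form: [{"dp": [tx, ty, tz], "turn": [wx, wy, wz], "fingers": fingers}, ...]. A call has 1 to 5 rows; each row shifts and turns the commanded pose from where the row before left it, along the tool's axes as they then stand; what a row does not reach is not made up. A row lasts 1/12 s, in which the tool goes at most 41.7 mm and 7.16 degrees, less where a joint would pass 70% of its speed; a pose out of reach is approached as far as the arm can. A call is refused whole if a number of a shift passes 1 or a number of a turn 1, either way. A call with a gripper value outside its range is refused whole. The fingers move at their own pace and stop on an object; "force" is the grip in N (left out, the last holds). Time passes only in rows, so rows that do not move let the fingers close. It gives the time, the measured TCP pose, the force, the opening and the grip force at its end, in the units of the state.
- r.sense(): the state, without advancing time (a new reading comes with each control period).
- r.grab_frame(name): name is "side" or "top"; returns a dict with "pixels" (384x512x3 uint8, red, green, blue), "fx", "fy", "cx", "cy" (pixels), "pose" (4x4, takes a point from camera to world coordinates). Camera axes: x right, y down, z forward; pixel columns grow to the right and rows downward; lengths in mm; the calibration is good to about 2 mm. A picture is of the moment at which its call begins. There is no depth.
- r.sign_off(): hands the job in; it is judged then, once.
The state is a dict: "clock": time; "qpos": joint angles; "qvel": joint speeds; "joint_efforts": joint torques, N m; "eef_pos": TCP position; "tcp_rot": TCP orientation; "contact_force": force on the tool from outside, world axes, zero at the start; "wrist_torque": the same for the moment, N m; "opening": opening from 0.0 (shut) to 1.0 (fully open); "grasp_force": force on a finger pad.
Only numpy, scipy, OpenCV 4.12 (cv2) and the standard library are available. Lean on these libraries where they do the work, as an engineer would, in place of code of your own. Each camera call takes 0.05 s, during which the arm holds its last target. There are 200 camera calls.

## Task

On the stirrer that carries the beaker, push the pointer knob round clockwise with a fingertip, gently and click by click, until it rests at the sixth of its eight marks, counted clockwise from the shortest mark, without going past the sixth. Then press that stirrer's start button all the way down and let it come up again. Grip and lift nothing, and leave the beaker, the other stirrer and all other things as they stand.

Things in the scene. Friction and masses are not known exactly. Their poses are not given: they have to be found in the camera images.
- stirrer: magnetic stirrer that carries the beaker, left or right of its twin: a flat white box 270 (x) x 180 (y) mm, top panel level, 55 mm above the worktop; fixed. Origin under its centre, +x from control side to plate side, +y to its left. Steel plate, diameter 110, at (65, 0) mm, top at 59 mm; knob axis at (-70, 20), start button at (-105, -64). Eight black bars round the knob start 55 mm from its axis, 30 degrees apart; clockwise they grow from 4 to 13 mm.
- stirrer_dial (a joint): angle of its pointer knob, rad, growing clockwise from above: 0 at the first mark (120 degrees anticlockwise of the stirrer's +x), 0.5236 more at each next, 2.618 at the sixth, stops just beyond 0 and 3.665. Starts at one of the first four. A detent draws it to the nearest mark: leaving a notch takes about 3 N at the pointer's end; past midway the knob runs ahead into the next notch.
- stirrer_dial_axis (a point): on the knob's axis, at the top of its pointer, 99 mm above the worktop; its +x runs along the pointer. Black round hub, diameter 40 mm, with one upright pointer fin 12 mm thick, reaching 48 mm from the axis, standing from 65 to 99 mm above the worktop (10 to 44 above the panel), thin white line on top. Bear under 20 N on it.
- stirrer_dial_tip (a point): top of the outer end of that pointer fin, 48 mm from the knob axis, 99 mm above the worktop
- stirrer_start_top (a point): centre of the top face of that stirrer's round start button, 26 mm across, at the control side, right of the knob; it moves down with the button
- stirrer_start (a joint): how far that button is pressed, m: 0 up, 0.006 fully down, which takes 5 N; it springs back when let go
- beaker: empty clear beaker, 52 mm across, 70 mm tall, standing loose on the stirrer's plate; origin at the centre of its underside
- spare: the other stirrer, a twin of the first in every part: a flat white box 270 (x) x 180 (y) mm, top panel level, 55 mm above the worktop; fixed. Origin under its centre, +x from control side to plate side, +y to its left. It carries a small bottle in place of the beaker; leave it alone.
- spare_dial_tip (a point): top of the outer end of the other stirrer's pointer fin, 48 mm from its knob axis
- spare_start (a joint): how far the other stirrer's start button is pressed, m, 0 up, 0.006 down
- drop_bottle: screw-cap bottle, 34 mm across and 82 mm tall, standing on the plate of the other stirrer; origin at the centre of its underside; a bystander
- wash_bottle: squeeze bottle with bent nozzle, 66x96x189 mm, standing to the right; origin under its centre; a bystander
- filter_box: carton of filter discs, 64x96x58 mm, to the right; origin under its centre; a bystander
- timer: bench timer lying flat, 64x64x19 mm, near the front edge on the left; origin under its centre; a bystander
- marker: marker pen lying flat, 140 mm long and 13 mm thick, near the front edge on the right; origin under its centre; a bystander
- tip_box: closed pipette tip box, 75x118x72 mm, to the left; origin under its centre; a bystander
- tape_roll: roll of adhesive tape lying flat, 66 mm across, 19 mm high, to the right; origin under its centre; a bystander
Mind the look-alikes: they are no part of the job. Leave any green or turquoise look-alike of the beaker alone.

How it is judged:
By the outcome, as a careful person would: the job done as asked, in the order asked, and still so for the second after the job is handed in, with the robot touching nothing.
It also fails if it takes over 58 s, if anything falls off the work surface, if the arm or the gripper's body presses on something with over 40 N, if the wrist force passes 120 N, or if a joint passes its speed limit or range.

## Working session

There is one attempt and no reset: what is moved stays moved. The work goes in short steps, Python scripts to look and compute and a tool call to move; the robot and the scene stay as the last step left them, time stands still between calls to the robot, and variables do not carry over. Pictures are saved under pics/ and viewed, at most 10 in all, crops included, and the job is handed in when it is done.

Besides the shell and the picture viewer there is one more tool, called after ">>>" as name([rows], argument=value, ...), one row to a line, values as JSON. play_rows: Moves the arm, as the interface text tells. Its arguments: {"type":"object","properties":{"rows":{"type":"array"},"force":{"type":"number"}},"required":["rows"]}

```bash
mkdir -p pics; python3 - <<'E'
from rig import r
import cv2,numpy as np
for n in("top","side"):
    f=r.grab_frame(n); cv2.imwrite(f"pics/{n}0.png",cv2.resize(f["pixels"][:,:,::-1],(800,600),interpolation=cv2.INTER_CUBIC)); np.savez(f"{n}0.npz",**f)
    print(n,f["fx"],f["cx"],f["cy"],np.round(f["pose"],3).tolist())
s=r.sense();print(s["clock"],s["eef_pos"],s["tcp_rot"],s["opening"])
E
```

```text
top 404.2690737767486 253.20890725273279 191.72433736099325 [[0.002, -0.994, 0.106, 361.703], [-1.0, -0.001, 0.007, 20.107], [-0.007, -0.106, -0.994, 1530.047], [0.0, 0.0, 0.0, 1.0]]
side 350.91929297683515 256.5514736555751 193.7986434151365 [[-0.997, -0.052, 0.049, 445.865], [-0.071, 0.625, -0.777, 1115.311], [0.009, -0.779, -0.627, 951.549], [0.0, 0.0, 0.0, 1.0]]
0.1 [204.05442805 590.32963238 230.65893516] [-3.14042043e+00  4.70115149e-06  2.80877722e+00] 0.9983338555071127
```

View pics/top0.png

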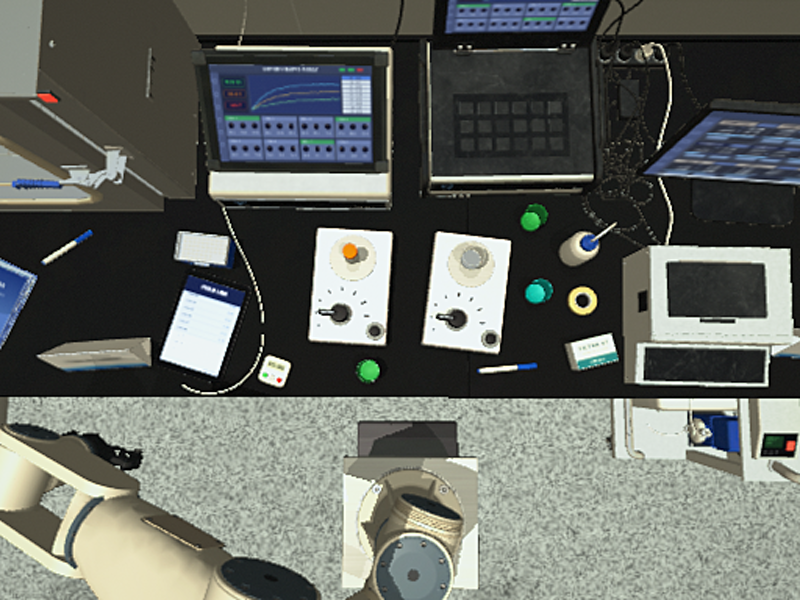

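View pics/side0.png

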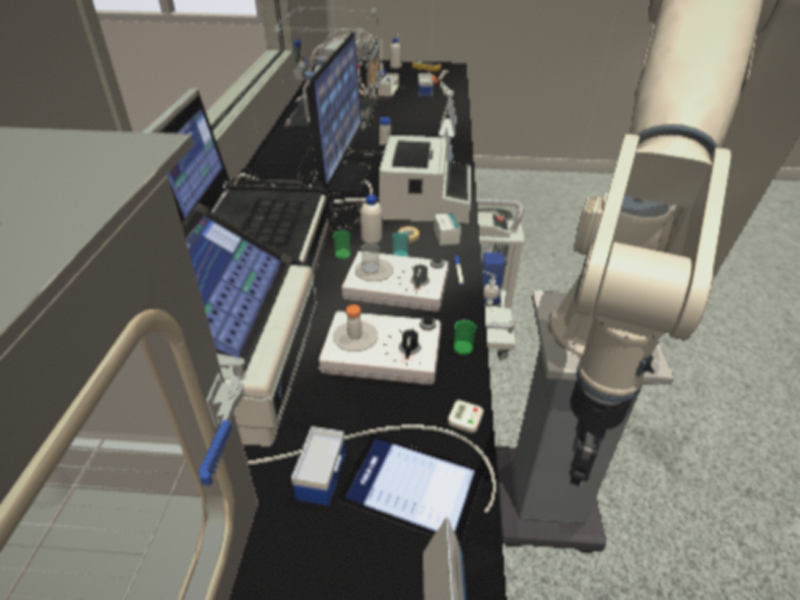

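The top view shows two stirrers. The right one (800-px picture: 467,292) has a clear beaker at (471,257); the left one (350,287) has an orange-capped bottle at (350,252). Things that could be mistaken for the ones I want:
- **Stirrers and knobs:** the right knob at (455,318) against the left at (338,313).
- **Start buttons:** the right one at (490,339) against the left at (375,330).
- **Green/turquoise cups:** (533,217), (538,291) and (369,371).

I choose the right stirrer and will measure it and check it in a crop.

```bash
cat > h.py <<'E'
import numpy as np,cv2
def load(n): return dict(np.load(n))
def ray(f,u,v,z):
    P=f["pose"]; d=P[:3,:3]@np.array([(u-f["cx"])/f["fx"],(v-f["cy"])/f["fy"],1]); o=P[:3,3]
    return o+d*(z-o[2])/d[2]
def proj(f,p):
    P=f["pose"]; c=P[:3,:3].T@(np.asarray(p,float)-P[:3,3]); return np.array([f["cx"]+f["fx"]*c[0]/c[2],f["cy"]+f["fy"]*c[1]/c[2]])
def Rz(a): return np.array([[np.cos(a),-np.sin(a)],[np.sin(a),np.cos(a)]])
E
python3 - <<'E'
from h import *
f=load("top0.npz"); im=f["pixels"]; s=1.5625
g=im.min(2); m=(g>110).astype(np.uint8)
roi=np.zeros_like(m); roi[140:232,262:332]=1; m*=roi
m=cv2.morphologyEx(m,cv2.MORPH_CLOSE,np.ones((3,3)))
cs,_=cv2.findContours(m,cv2.RETR_EXTERNAL,cv2.CHAIN_APPROX_NONE); c=max(cs,key=cv2.contourArea)
w=np.array([ray(f,u,v,55)[:2] for u,v in c[:,0]],np.float32)
rc=cv2.minAreaRect(w); print(rc); b=cv2.boxPoints(rc); print(b)
ctr=np.array(rc[0]); e=[b[1]-b[0],b[2]-b[1]]; l=max(e,key=np.linalg.norm); a=np.arctan2(l[1],l[0]); a=a if abs(a)<1.57 else a-np.sign(a)*np.pi
print("yaw",np.degrees(a))
pt=lambda x,y,z:np.r_[ctr+Rz(a)@[x,y],z]
for n,p in dict(knob=(-70,20,99),btn=(-105,-64,60),plate=(65,0,59)).items(): print(n,pt(*p).round(1),proj(f,pt(*p))*s)
def ov(n,x0,y0,w_,h_,k,out):
    f=load(n); cr=cv2.resize(f["pixels"][y0:y0+h_,x0:x0+w_,::-1],None,fx=k,fy=k,interpolation=cv2.INTER_CUBIC)
    for p in [(-70,20,99),(-105,-64,61),(65,0,59)]+[(x,y,55) for x in(-135,135) for y in(-90,90)]:
        q=(proj(f,pt(*p))-[x0,y0]+.5)*k; cv2.circle(cr,tuple(int(t) for t in q),3,(0,0,255),1)
    return cr
A=ov("top0.npz",262,142,72,90,6,"");B=ov("side0.npz",205,140,95,60,4,"")
B=cv2.copyMakeBorder(B,0,A.shape[0]-B.shape[0],0,0,cv2.BORDER_CONSTANT)
o=np.hstack([A,B])[:, :800]; cv2.imwrite("pics/crop1.png",o)
E
```

```text
((539.6947021484375, -135.31622314453125), (180.55267333984375, 270.2098083496094), 82.89433288574219)
[[ 394.4603   -208.18678 ]
 [ 662.5948   -241.61163 ]
 [ 684.9291    -62.445663]
 [ 416.79462   -29.020813]]
yaw -7.105667
knob [ 472.7 -106.8   99. ] [456.21133961 318.13034299]
btn [ 427.6 -185.8   60. ] [488.93283228 338.86229834]
plate [ 604.2 -143.4   59. ] [469.80320445 263.76463596]
```

View pics/crop1.png

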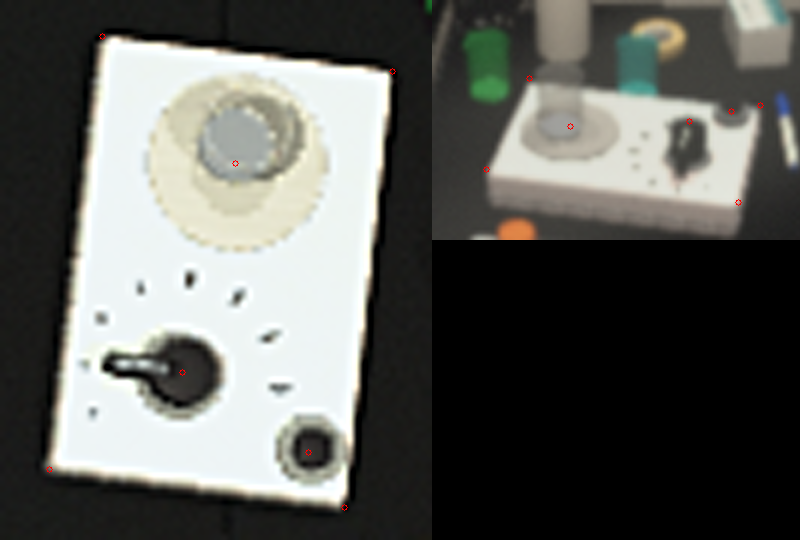

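The crop confirms the choice: the right stirrer carries the clear beaker, and the fitted box measures 180.6 x 270.2 mm with a yaw of -7.1°. The knob axis is at crop (182,372), world (473,-107). The fin tip at (105,362) points at the second mark, which is 83° in world. The sixth mark is therefore four clicks clockwise. The button at (310,450) is at world (428,-186).

>>> play_rows([
  {"dp": [-0.56, -0.67, 0], "turn": [0, 0, 0], "fingers": 1},
  {"dp": [-0.56, -0.67, 0], "turn": [0, 0, 0], "fingers": 1},
  {"dp": [-0.56, -0.67, 0], "turn": [0, 0, 0], "fingers": 1},
  {"dp": [-0.56, -0.67, 0], "turn": [0, 0, 0], "fingers": 1},
  {"dp": [-0.56, -0.67, 0], "turn": [0, 0, 0], "fingers": 1},
])

```text
clock: 0.52
eef_pos: [266.3, 425.7, 230.9]
tcp_rot: [-3.141, -0.0, 2.809]
contact_force: [1.2, 0.1, 0.3]
opening: 0.3
grasp_force: 0.0
```

>>> play_rows([
  {"dp": [-0.56, -0.67, 0], "turn": [0, 0, 0], "fingers": 1},
  {"dp": [-0.56, -0.67, 0], "turn": [0, 0, 0], "fingers": 1},
  {"dp": [-0.56, -0.67, 0], "turn": [0, 0, 0], "fingers": 1},
  {"dp": [-0.56, -0.67, 0], "turn": [0, 0, 0], "fingers": 1},
  {"dp": [-0.56, -0.67, 0], "turn": [0, 0, 0], "fingers": 1},
])

```text
clock: 0.93
eef_pos: [328.4, 262.5, 231.2]
tcp_rot: [-3.141, -0.0, 2.809]
contact_force: [0.6, 0.0, 0.5]
opening: 0.002
grasp_force: 0.0
```

>>> play_rows([
  {"dp": [-0.56, -0.67, 0], "turn": [0, 0, 0], "fingers": 1},
  {"dp": [-0.56, -0.67, 0], "turn": [0, 0, 0], "fingers": 1},
  {"dp": [-0.56, -0.67, 0], "turn": [0, 0, 0], "fingers": 1},
  {"dp": [-0.56, -0.67, 0], "turn": [0, 0, 0], "fingers": 1},
  {"dp": [-0.56, -0.67, 0], "turn": [0, 0, 0], "fingers": 1},
])

```text
clock: 1.35
eef_pos: [390.5, 99.3, 231.3]
tcp_rot: [3.142, 0.0, 2.809]
contact_force: [0.9, 0.8, -0.5]
opening: 0.002
grasp_force: 0.0
```

>>> play_rows([
  {"dp": [-0.56, -0.67, 0], "turn": [0, 0, 0], "fingers": 1},
  {"dp": [-0.56, -0.67, 0], "turn": [0, 0, 0], "fingers": 1},
  {"dp": [-0.56, -0.67, 0], "turn": [0, 0, 0], "fingers": 1},
  {"dp": [-0.56, -0.67, 0], "turn": [0, 0, 0], "fingers": 1},
  {"dp": [-0.56, -0.67, 0], "turn": [0, 0, 0], "fingers": 1},
])

```text
clock: 1.77
eef_pos: [452.5, -64.1, 231.2]
tcp_rot: [3.142, -0.0, 2.808]
contact_force: [-0.3, 0.4, 1.7]
opening: -0.001
grasp_force: 0.0
```

>>> play_rows([
  {"dp": [0, 0, 0], "turn": [0, 0, -1], "fingers": 1},
  {"dp": [0, 0, 0], "turn": [0, 0, -1], "fingers": 1},
  {"dp": [0, 0, 0], "turn": [0, 0, 0], "fingers": 1},
  {"dp": [0, 0, 0], "turn": [0, 0, 0], "fingers": 1},
])

```text
clock: 2.1
eef_pos: [452.2, -62.3, 231.0]
tcp_rot: [3.142, -0.001, 3.015]
contact_force: [0.1, -0.3, 0.4]
opening: -0.002
grasp_force: 0.0
```

>>> play_rows([
  {"dp": [0, 0, 0.6], "turn": [0, 0, 0], "fingers": 1},
  {"dp": [0, 0, 0.8], "turn": [0, 0, 0], "fingers": 1},
  {"dp": [0, 0, 0.8], "turn": [0, 0, 0], "fingers": 1},
  {"dp": [0, 0, 0.8], "turn": [0, 0, 0], "fingers": 1},
  {"dp": [0, 0, 0], "turn": [0, 0, 0], "fingers": 1},
])

```text
clock: 2.52
eef_pos: [448.7, -61.2, 106.8]
tcp_rot: [3.142, -0.008, 3.016]
contact_force: [-2.1, 0.1, -0.1]
opening: -0.001
grasp_force: 0.0
```

```bash
cat > look.py <<'E'
from rig import r
import sys; from h import *
n=sys.argv[1]; f=r.grab_frame("side"); g=r.grab_frame("top")
np.savez(f"side_{n}.npz",**f); np.savez(f"top_{n}.npz",**g)
a=cv2.resize(f["pixels"][130:205,205:305,::-1],(480,360),interpolation=cv2.INTER_CUBIC)
b=cv2.resize(g["pixels"][142:232,262:334,::-1],(288,360),interpolation=cv2.INTER_CUBIC)
cv2.imwrite(f"pics/{n}.png",np.hstack([a,b]))
s=r.sense(); print(s["clock"],s["eef_pos"].round(1),s["tcp_rot"].round(3),s["contact_force"].round(1))
E
python3 look.py a1
```

```text
2.6167 [451.8 -61.7 111.1] [ 3.142e+00 -3.000e-03  3.017e+00] [0.3 0.  0.1]
```

View pics/a1.png

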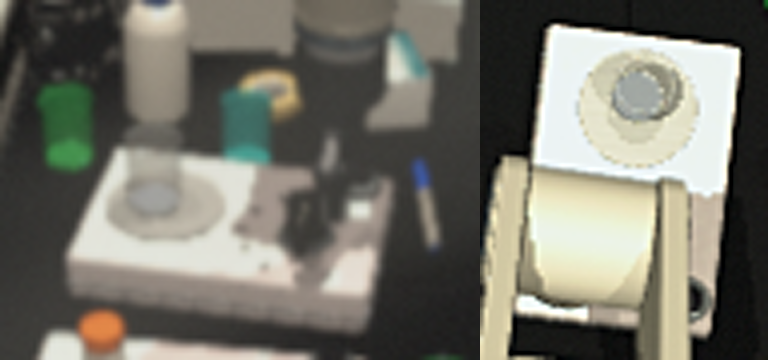

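The side crop shows the closed fingertip at (340,180), standing clear beside the black knob at (305,215). The arm hides the knob in the top view, so I'll lower and push while checking force.

>>> play_rows([
  {"dp": [0, 0, 0.3], "turn": [0, 0, 0], "fingers": 1},
  {"dp": [0, 0, 0.3], "turn": [0, 0, 0], "fingers": 1},
  {"dp": [0, 0, 0.15], "turn": [0, 0, 0], "fingers": 1},
  {"dp": [0, 0, 0], "turn": [0, 0, 0], "fingers": 1},
  {"dp": [0, 0, 0], "turn": [0, 0, 0], "fingers": 1},
])

```text
clock: 3.03
eef_pos: [453.2, -62.2, 82.5]
tcp_rot: [-3.142, 0.001, 3.018]
contact_force: [0.3, 0.2, -0.8]
opening: 0.0
grasp_force: 0.0
```

>>> play_rows([
  {"dp": [-0.04, 0, 0], "turn": [0, 0, 0], "fingers": 1},
  {"dp": [-0.04, 0, 0], "turn": [0, 0, 0], "fingers": 1},
  {"dp": [-0.04, 0, 0], "turn": [0, 0, 0], "fingers": 1},
  {"dp": [-0.04, 0, 0], "turn": [0, 0, 0], "fingers": 1},
  {"dp": [-0.04, 0, 0], "turn": [0, 0, 0], "fingers": 1},
])

```text
clock: 3.45
eef_pos: [460.8, -63.3, 81.5]
tcp_rot: [-3.142, 0.0, 3.018]
contact_force: [-0.5, -0.1, -0.0]
opening: 0.0
grasp_force: 0.0
```

>>> play_rows([
  {"dp": [-0.056, 0.021, 0], "turn": [0, 0, 0.5], "fingers": 1},
  {"dp": [-0.056, 0.021, 0], "turn": [0, 0, 0.5], "fingers": 1},
  {"dp": [-0.056, 0.021, 0], "turn": [0, 0, 0.5], "fingers": 1},
])

```text
clock: 3.7
eef_pos: [466.5, -61.7, 81.1]
tcp_rot: [-3.141, -0.002, 2.858]
contact_force: [-2.5, 0.6, 2.2]
opening: 0.001
grasp_force: 1.6
```

>>> play_rows([
  {"dp": [-0.056, 0.021, 0], "turn": [0, 0, 0.5], "fingers": 1},
  {"dp": [-0.056, 0.021, 0], "turn": [0, 0, 0.5], "fingers": 1},
  {"dp": [-0.056, 0.021, 0], "turn": [0, 0, 0.5], "fingers": 1},
])

```text
clock: 3.95
eef_pos: [474.4, -61.6, 81.2]
tcp_rot: [-3.141, -0.001, 2.701]
contact_force: [-1.4, 0.6, -0.4]
opening: 0.002
grasp_force: 0.2
```

>>> play_rows([
  {"dp": [-0.056, 0.021, 0], "turn": [0, 0, 0.5], "fingers": 1},
  {"dp": [-0.056, 0.021, 0], "turn": [0, 0, 0.5], "fingers": 1},
  {"dp": [-0.056, 0.021, 0], "turn": [0, 0, 0.5], "fingers": 1},
  {"dp": [-0.056, 0.021, 0], "turn": [0, 0, 0.5], "fingers": 1},
  {"dp": [-0.056, 0.021, 0], "turn": [0, 0, 0.5], "fingers": 1},
])

```text
clock: 4.37
eef_pos: [485.9, -63.6, 81.2]
tcp_rot: [-3.141, -0.002, 2.439]
contact_force: [-2.9, 3.8, 3.0]
opening: 0.0
grasp_force: 2.0
```

>>> play_rows([
  {"dp": [-0.056, 0.021, 0], "turn": [0, 0, 0.5], "fingers": 1},
  {"dp": [-0.056, 0.021, 0], "turn": [0, 0, 0.5], "fingers": 1},
  {"dp": [-0.056, 0.021, 0], "turn": [0, 0, 0.5], "fingers": 1},
  {"dp": [-0.056, 0.021, 0], "turn": [0, 0, 0.5], "fingers": 1},
  {"dp": [-0.056, 0.021, 0], "turn": [0, 0, 0.5], "fingers": 1},
])

```text
clock: 4.78
eef_pos: [497.1, -69.0, 81.2]
tcp_rot: [-3.141, -0.001, 2.178]
contact_force: [-0.2, -0.6, -0.4]
opening: -0.002
grasp_force: 0.0
```

```bash
cat > st.py <<'E'
from rig import r
from h import *
s=r.sense(); y=s["tcp_rot"][2]; d=Rz(y).T@(s["eef_pos"][:2]-[472.7,-106.8])
print(s["clock"],"D",d[0].round(1),"R",-d[1].round(1),"local fin deg",np.degrees(y)-90+7.1,"z",s["eef_pos"][2],s["contact_force"].round(1))
E
python3 st.py
```

```text
4.7833 D 17.2 R 41.6 local fin deg 41.881035215862134 z 81.17139093993117 [-0.2 -0.6 -0.4]
```

>>> play_rows([
  {"dp": [-0.056, 0.021, 0], "turn": [0, 0, 0.5], "fingers": 1},
  {"dp": [-0.056, 0.021, 0], "turn": [0, 0, 0.5], "fingers": 1},
  {"dp": [-0.056, 0.021, 0], "turn": [0, 0, 0.5], "fingers": 1},
  {"dp": [-0.056, 0.021, 0], "turn": [0, 0, 0.5], "fingers": 1},
  {"dp": [-0.056, 0.021, 0], "turn": [0, 0, 0.5], "fingers": 1},
])

```text
clock: 5.2
eef_pos: [505.9, -76.3, 81.2]
tcp_rot: [-3.141, -0.001, 1.916]
contact_force: [-0.8, 4.9, 2.9]
opening: 0.001
grasp_force: 2.3
```

>>> play_rows([
  {"dp": [-0.056, 0.021, 0], "turn": [0, 0, 0.5], "fingers": 1},
  {"dp": [-0.056, 0.021, 0], "turn": [0, 0, 0.5], "fingers": 1},
  {"dp": [-0.056, 0.021, 0], "turn": [0, 0, 0.5], "fingers": 1},
  {"dp": [-0.056, 0.021, 0], "turn": [0, 0, 0.5], "fingers": 1},
  {"dp": [-0.056, 0.021, 0], "turn": [0, 0, 0.5], "fingers": 1},
])

```text
clock: 5.62
eef_pos: [513.0, -86.7, 81.2]
tcp_rot: [-3.141, -0.0, 1.654]
contact_force: [0.5, -0.3, 0.1]
opening: -0.0
grasp_force: 0.0
```

```bash
python3 st.py; python3 look.py a2
```

```text
5.6167 D 16.7 R 41.8 local fin deg 11.882200317177 z 81.1999345236226 [ 0.5 -0.3  0.1]
5.7167 [513.2 -86.8  81.3] [3.142 0.    1.656] [ 0.8 -1.   0.7]
```

View pics/a2.png

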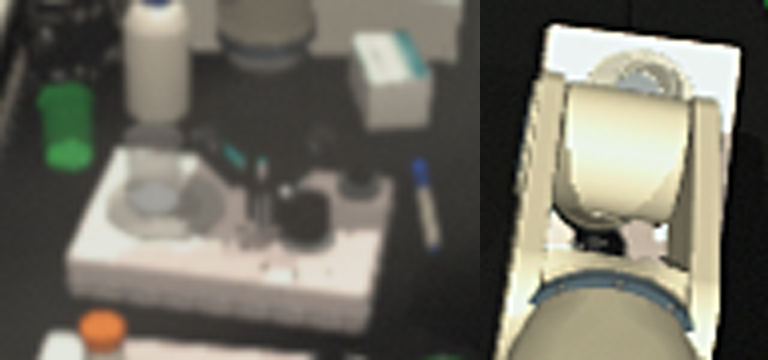

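The side crop shows the finger at (255,205) between the knob (300,215) and the plate, with the beaker at (155,175) unmoved. The force has dropped, so the knob has clicked into the fifth mark.

>>> play_rows([
  {"dp": [-0.056, 0.021, 0], "turn": [0, 0, 0.5], "fingers": 1},
  {"dp": [-0.056, 0.021, 0], "turn": [0, 0, 0.5], "fingers": 1},
  {"dp": [-0.056, 0.021, 0], "turn": [0, 0, 0.5], "fingers": 1},
  {"dp": [-0.056, 0.021, 0], "turn": [0, 0, 0.5], "fingers": 1},
  {"dp": [-0.056, 0.021, 0], "turn": [0, 0, 0.5], "fingers": 1},
])

```text
clock: 6.13
eef_pos: [516.8, -97.3, 81.2]
tcp_rot: [-3.141, -0.001, 1.394]
contact_force: [-1.0, 4.5, 0.8]
opening: -0.0
grasp_force: 2.1
```

>>> play_rows([
  {"dp": [-0.028, 0.011, 0], "turn": [0, 0, 0.25], "fingers": 1},
  {"dp": [-0.028, 0.011, 0], "turn": [0, 0, 0.25], "fingers": 1},
  {"dp": [-0.028, 0.011, 0], "turn": [0, 0, 0.25], "fingers": 1},
  {"dp": [-0.028, 0.011, 0], "turn": [0, 0, 0.25], "fingers": 1},
  {"dp": [-0.028, 0.011, 0], "turn": [0, 0, 0.25], "fingers": 1},
])

```text
clock: 6.55
eef_pos: [517.7, -103.9, 81.2]
tcp_rot: [-3.141, 0.0, 1.263]
contact_force: [-0.5, 1.1, 0.5]
opening: -0.002
grasp_force: 0.7
```

>>> play_rows([
  {"dp": [-0.028, 0.011, 0], "turn": [0, 0, 0.25], "fingers": 1},
  {"dp": [-0.028, 0.011, 0], "turn": [0, 0, 0.25], "fingers": 1},
  {"dp": [-0.028, 0.011, 0], "turn": [0, 0, 0.25], "fingers": 1},
  {"dp": [-0.028, 0.011, 0], "turn": [0, 0, 0.25], "fingers": 1},
])

```text
clock: 6.88
eef_pos: [518.2, -109.0, 81.4]
tcp_rot: [3.141, 0.0, 1.157]
contact_force: [0.6, 0.0, -0.4]
opening: 0.003
grasp_force: 0.0
```

```bash
python3 st.py
```

```text
6.8833 D 16.3 R 42.5 local fin deg -16.609033775412463 z 81.35979714643388 [ 0.6  0.  -0.4]
```

The force has dropped to zero past midway, so I'll back off, lift and check.

>>> play_rows([
  {"dp": [0.15, 0, 0], "turn": [0, 0, 0], "fingers": 1},
  {"dp": [0.15, 0, 0], "turn": [0, 0, 0], "fingers": 1},
  {"dp": [0, 0, 0], "turn": [0, 0, 0], "fingers": 1},
  {"dp": [0, 0, -0.5], "turn": [0, 0, 0], "fingers": 1},
  {"dp": [0, 0, -0.7], "turn": [0, 0, 0], "fingers": 1},
])

```text
clock: 7.3
eef_pos: [521.0, -96.8, 127.7]
tcp_rot: [-3.137, 0.001, 1.161]
contact_force: [0.2, 0.5, 0.2]
opening: -0.0
grasp_force: 0.0
```

>>> play_rows([
  {"dp": [0, 0, -0.7], "turn": [0, 0, 0], "fingers": 1},
  {"dp": [0, 0, -0.7], "turn": [0, 0, 0], "fingers": 1},
  {"dp": [0, 0, 0], "turn": [0, 0, 0], "fingers": 1},
  {"dp": [0, 0, 0], "turn": [0, 0, 0], "fingers": 1},
])

```text
clock: 7.63
eef_pos: [524.0, -97.6, 186.9]
tcp_rot: [3.138, -0.001, 1.16]
contact_force: [-0.7, -0.1, -0.1]
opening: -0.001
grasp_force: 0.0
```

```bash
python3 look.py a3
```

```text
7.7333 [522.3 -97.3 184.7] [-3.141  0.     1.16 ] [-0.8 -0.5  0.3]
```

View pics/a3.png

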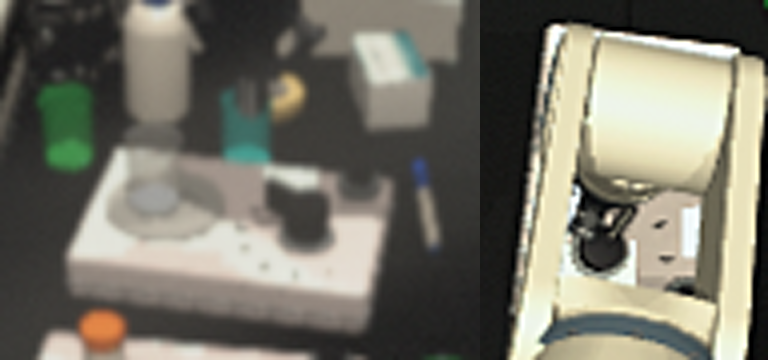

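>>> play_rows([
  {"dp": [-0.68, -0.59, 0], "turn": [0, 0, 0], "fingers": 1},
  {"dp": [-0.68, -0.59, 0], "turn": [0, 0, 0], "fingers": 1},
  {"dp": [-0.68, -0.59, 0], "turn": [0, 0, 0], "fingers": 1},
  {"dp": [-0.68, -0.59, 0], "turn": [0, 0, 0], "fingers": 1},
  {"dp": [-0.68, -0.59, 0], "turn": [0, 0, 0], "fingers": 1},
])

```text
clock: 8.15
eef_pos: [357.9, -174.9, 183.9]
tcp_rot: [-3.139, 0.0, 1.16]
contact_force: [-0.1, -0.4, -0.1]
opening: -0.003
grasp_force: 0.0
```

>>> play_rows([
  {"dp": [-0.68, -0.59, 0], "turn": [0, 0, 0], "fingers": 1},
  {"dp": [0, 0, 0], "turn": [0, 0, 0], "fingers": 1},
  {"dp": [0, 0, 0], "turn": [0, 0, 0], "fingers": 1},
])

```text
clock: 8.4
eef_pos: [325.8, -190.7, 184.3]
tcp_rot: [-3.14, -0.0, 1.157]
contact_force: [0.7, -0.3, -0.7]
opening: 0.003
grasp_force: 0.0
```

```bash
python3 look.py a4
```

```text
8.5 [ 328.  -190.5  184.8] [-3.141 -0.     1.159] [0.2 0.1 0.5]
```

View pics/a4.png

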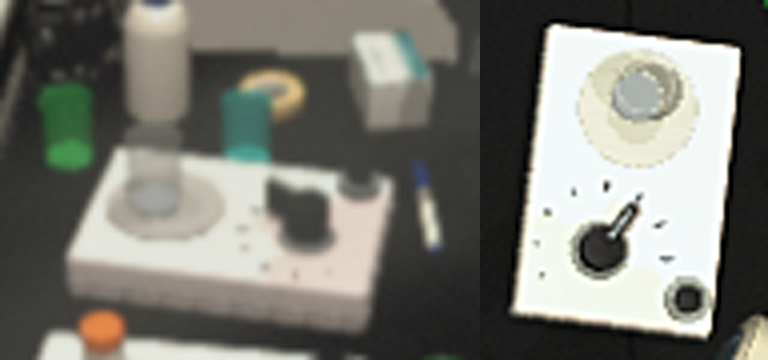

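The top crop is now clear. The pointer runs from (602,248) to (633,205), which is local -29°. The marks are at (543,275), (537,243), (548,211), (573,192) and (607,186), then the sixth under the pointer tip at (638,198), then (660,224) and (666,259). The dial is at the sixth mark, and the button is at (687,299).

>>> play_rows([
  {"dp": [0.367, 0.745, 0], "turn": [0, 0, 0], "fingers": 1},
  {"dp": [0.367, 0.745, 0], "turn": [0, 0, 0], "fingers": 1},
  {"dp": [0.367, 0.745, 0], "turn": [0, 0, 0], "fingers": 1},
  {"dp": [0, 0, 0], "turn": [0, 0, 0], "fingers": 1},
  {"dp": [0, 0, 0.6], "turn": [0, 0, 0], "fingers": 1},
])

```text
clock: 8.92
eef_pos: [432.6, -186.1, 163.5]
tcp_rot: [3.135, -0.0, 1.163]
contact_force: [0.0, -1.6, -0.9]
opening: -0.0
grasp_force: 0.0
```

>>> play_rows([
  {"dp": [0, 0, 0.7], "turn": [0, 0, 0], "fingers": 1},
  {"dp": [0, 0, 0.7], "turn": [0, 0, 0], "fingers": 1},
  {"dp": [0, 0, 0.4], "turn": [0, 0, 0], "fingers": 1},
  {"dp": [0, 0, 0], "turn": [0, 0, 0], "fingers": 1},
  {"dp": [0, 0, 0], "turn": [0, 0, 0], "fingers": 1},
])

```text
clock: 9.33
eef_pos: [427.2, -185.1, 88.4]
tcp_rot: [-3.139, -0.0, 1.161]
contact_force: [0.2, -0.2, 0.7]
opening: 0.001
grasp_force: 0.0
```

>>> play_rows([
  {"dp": [0, 0, 0.05], "turn": [0, 0, 0], "fingers": 1},
  {"dp": [0, 0, 0.05], "turn": [0, 0, 0], "fingers": 1},
  {"dp": [0, 0, 0.05], "turn": [0, 0, 0], "fingers": 1},
  {"dp": [0, 0, 0.05], "turn": [0, 0, 0], "fingers": 1},
])

```text
clock: 9.67
eef_pos: [427.9, -186.2, 81.9]
tcp_rot: [3.14, -0.0, 1.159]
contact_force: [-0.5, -0.8, -0.7]
opening: 0.003
grasp_force: 0.0
```

>>> play_rows([
  {"dp": [0, 0, 0.05], "turn": [0, 0, 0], "fingers": 1},
  {"dp": [0, 0, 0.05], "turn": [0, 0, 0], "fingers": 1},
  {"dp": [0, 0, 0.05], "turn": [0, 0, 0], "fingers": 1},
  {"dp": [0, 0, 0.05], "turn": [0, 0, 0], "fingers": 1},
  {"dp": [0, 0, 0], "turn": [0, 0, 0], "fingers": 1},
])

```text
clock: 10.08
eef_pos: [427.4, -186.1, 73.1]
tcp_rot: [3.141, 0.0, 1.159]
contact_force: [0.2, -0.7, 3.7]
opening: -0.002
grasp_force: 1.8
```

>>> play_rows([
  {"dp": [0, 0, 0.05], "turn": [0, 0, 0], "fingers": 1},
  {"dp": [0, 0, 0.05], "turn": [0, 0, 0], "fingers": 1},
  {"dp": [0, 0, 0], "turn": [0, 0, 0], "fingers": 1},
])

```text
clock: 10.33
eef_pos: [427.5, -186.2, 70.6]
tcp_rot: [3.141, 0.0, 1.159]
contact_force: [-6.2, 2.4, 27.5]
opening: -0.0
grasp_force: 13.6
```

>>> play_rows([
  {"dp": [0, 0, 0.05], "turn": [0, 0, 0], "fingers": 1},
  {"dp": [0, 0, 0], "turn": [0, 0, 0], "fingers": 1},
  {"dp": [0, 0, 0], "turn": [0, 0, 0], "fingers": 1},
])

```text
clock: 10.58
eef_pos: [427.7, -186.2, 70.2]
tcp_rot: [3.141, 0.0, 1.159]
contact_force: [-13.6, 5.4, 53.0]
opening: -0.003
grasp_force: 26.5
```

The button met the finger at about z 76 and bottomed at about 70, which matches its 6 mm travel, with a firm stop. Releasing.

>>> play_rows([
  {"dp": [0, 0, -0.1], "turn": [0, 0, 0], "fingers": 1},
  {"dp": [0, 0, -0.2], "turn": [0, 0, 0], "fingers": 1},
  {"dp": [0, 0, -0.5], "turn": [0, 0, 0], "fingers": 1},
  {"dp": [0, 0, -0.8], "turn": [0, 0, 0], "fingers": 1},
  {"dp": [0, 0, -0.8], "turn": [0, 0, 0], "fingers": 1},
])

```text
clock: 11.0
eef_pos: [426.2, -185.5, 163.5]
tcp_rot: [-3.139, -0.0, 1.159]
contact_force: [0.4, -0.5, -1.0]
opening: -0.0
grasp_force: 0.0
```

>>> play_rows([
  {"dp": [-0.3, -0.7, -0.5], "turn": [0, 0, 0], "fingers": 1},
  {"dp": [-0.3, -0.7, 0], "turn": [0, 0, 0], "fingers": 1},
  {"dp": [-0.3, -0.7, 0], "turn": [0, 0, 0], "fingers": 1},
  {"dp": [0, 0, 0], "turn": [0, 0, 0], "fingers": 1},
  {"dp": [0, 0, 0], "turn": [0, 0, 0], "fingers": 1},
])

```text
clock: 11.42
eef_pos: [334.6, -185.2, 183.3]
tcp_rot: [3.142, -0.0, 1.158]
contact_force: [0.8, 0.2, 0.1]
opening: -0.006
grasp_force: 0.0
```

```bash
python3 look.py a5
```

```text
11.5167 [ 336.6 -185.7  183.5] [ 3.141 -0.     1.159] [ 0.5 -0.3  0.1]
```

View pics/a5.png

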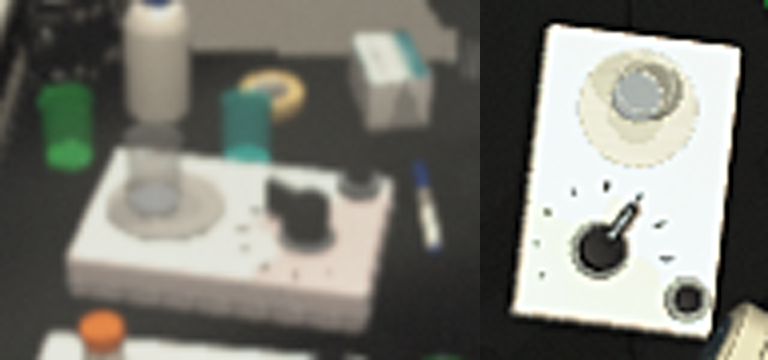

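The pointer is still at the sixth mark (633,205), the button at (687,299) is back up, and the beaker at (640,92) hasn't moved. Handing in.

```bash
python3 -c "
from rig import r
print(r.sign_off())"
```

```text
the job is handed in; nothing more can be done
None
```

The knob on the beaker's stirrer rests at the sixth mark, its start button was pressed fully down (53 N at the wrist at the stop) and came back up, the beaker did not move, and the job was handed in at about 11.5 s.

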